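Offer the ECG lead boom up to its counter bracket

TASK

The lead-support boom is to go back on its counter bracket beside the electrocardiograph. Lift the orange dust cap off the bracket's spigot and leave it in the steel kidney dish; then pick the boom up by its tube at the balance point and hold it level and still, with the hub's bore straight above the spigot and a few centimetres clear of it, and the tube pointing straight away from the red locking knob. Finish holding it there, because a colleague will guide it down: do not lower it on or put it down, and leave the dish and everything else on the counter where they are.

Things in the scene. Friction and masses are not known exactly. Their poses are not given: they have to be found in the camera images.
- bracket: Fixed cream counter bracket: flange 90 x 80 x 8 mm, column 32 mm in diameter and 100 mm tall, steel spigot on top (capped at the start). A red star knob (the locking knob, 34 mm across) sticks out of one side of the column, 62 mm up, reaching 58 mm from its axis. Origin: centre of the flange's underside; z up; -x points from the column to the red knob, +x straight away from it.
- spigot_tip (a point): Centre of the top end of the bracket's spigot, a pin 13 mm in diameter on the column's axis, from 100 to 142 mm above the counter. This point is at 142 mm.
- cap_center (a point): Orange ribbed plastic dust cap, a cup turned upside down over the spigot: 32 mm in diameter over its ribs, 50 mm tall, about 30 g. This point is its centre, half-way up, 125 mm above the counter at the start. Its rim rests on the column; it fits loosely and is free when lifted 45 mm straight up.
- dish_in (a point): Steel kidney dish, loose, 250 mm long, 115 mm wide, 42 mm tall, about 0.3 kg, walls leaning outwards. This point is the middle of its floor, 2.5 mm above the counter; x along its length, +y to its convex side, z up. The floor is flat 40 mm either way across and 90 mm either way along x (the ends bend 18 mm towards -y); the rim is 56 mm from the point across, 125 mm along x.
- boom_balance (a point): Lead-support boom, 311 mm long, 0.3-0.5 kg, lying level on its hub and clip: grey cast hub at one end, chromed tube 16 mm in diameter, blue cable clip 44 mm wide at the other end. This point is its balance point, on the tube's centre line, 75 mm from the hub's axis, 32 mm above the boom's underside. x along the tube from hub to clip, z up. Tube bare from 38 to 258 mm from the hub's axis.
- boom_hub (a point): Centre of the underside of the boom's heavy hub, an upright cylinder 45 mm in diameter and 50 mm tall with a 15 mm bore down its axis. The point lies on that axis, 75 mm from the balance point along -x and 32 mm below it. Same axes as the balance point.
- red_clamp: Bystander: red limb-clamp electrode, 100 x 34 x 42 mm, lying on the counter. Origin: centre of its underside.
- green_clamp: Bystander: green limb-clamp electrode, same size. Origin: centre of its underside.
- oximeter: Bystander: white finger pulse oximeter, 58 x 34 x 29 mm. Origin: centre of its underside.
- penlight: Bystander: aluminium penlight, 145 mm long, 15 mm thick, lying down. Origin: under its middle, on the counter.
- chest_cup_a: Bystander: chest suction electrode with an ivory rubber bulb on a steel cup, 32 mm in diameter, 57 mm tall. Origin: centre of its underside.
- chest_cup_b: Bystander: chest suction electrode with a blue bulb, same size. Origin: centre of its underside.
Mind the look-alikes: they are no part of the job. There is more than one size of the part that bears cap_center; the job needs the smallest.

How it is judged:
By the outcome, as a careful person would: the job done as asked, in the order asked, and still so for the second after the job is handed in, while the arm keeps its last pose, push and grip.
It also fails if it takes over 53 s, if anything falls off the work surface, if the arm or the gripper's body presses on something with over 40 N, if the wrist force passes 120 N, or if a joint passes its speed limit or range.

ROBOT

A 6-joint arm with a two-finger parallel gripper is mounted at the origin on the work surface. World frame = base frame: x ahead of the robot, y to its left, z up, the work surface at z = 0. Lengths are in mm, angles in rad, forces in N, time in s.
With the tool pointing down it reaches from about 375 to 925 mm from the base axis. Payload 5.7 kg.
Tool frame: the origin (TCP) lies at the very end of the fingers, on their centre line; the grasp point (between the pads) lies 19 mm behind it (hold_point_z is the distance from the TCP to the grasp point, in mm); z points along the fingers, y is the direction in which the jaws open and shut (so a half turn about z gives the same grasp; the last joint's range is limited). The gripper opens to 85 mm and grips with 20 to 120 N. Pads are 22 mm wide; open, the fingers measure 114 mm over their backs; the gripper's body (76 mm by 85 mm) begins 54 mm behind the grasp point. The pads swing forward as they close: fully open they stand 13 mm farther back than shut.
Start: joints at [-1.258, 0.359, 1.51, -0, 1.272, -0.115], TCP at [248.903, -545.901, 210.067] pointing down, gripper open.
Joint ranges: [-2.97, 2.97], [-1.01, 2.36], [0.21, 2.38], [-0.96, 4.11], [0.2, 2.71], [-2.98, 2.98]. Speed limits (rad/s): [2.39, 2.39, 3.14, 3.14, 3.14, 3.14].

INTERFACE

Orientations are given as a 3x3 rotation matrix whose columns are the frame's x, y, z axes.
In Python, from rig import * gives the robot as it stands.
- The arm moves only by the tool send_rows, never from a script. Its arguments are lists of equal length, an entry for each row: "grip": the gripper's target within -1 to 1 (shut at 1, half-way at 0, fully open at -1); "travel": the shift along the tool's x, y, z in units of 0.06 m (1.0 is 0.06 m), a list of three; "spin": the turn about the tool's z in units of 8 degrees (1.0 is 8 degrees). In form: {"grip": [grip, ...], "travel": [[tx, ty, tz], ...], "spin": [spin, ...]}. A call has 1 to 20 rows; each row shifts and turns the commanded pose from where the row before left it, along the tool's axes as they then stand; what a row does not reach is not made up. A row lasts 1/8 s, in which the tool goes at most 62.5 mm and 10.7 degrees, less where a joint would pass 70% of its speed; a pose out of reach is approached as far as the arm can. A call with a number of a shift or a turn outside -1 to 1 is refused whole. A call with a gripper value outside its range is refused whole. The fingers move at their own pace and stop on an object; "newtons" is the grip in N (left out, the last holds). Time passes only in rows, so rows that do not move let the fingers close. It gives the time, the measured TCP pose, the force and the opening at its end, in the units of the state.
- observe(): the state, without advancing time (a new reading comes with each control period).
- read_camera(name): name is "side" or "top"; returns a dict with "color" (420x560x3 uint8, red, green, blue), "range_z" (420x560 float32, mm along the optical axis (not along the pixel's ray), 0 where there is no reading), "K" (3x3 intrinsics, pixels), "extrinsics" (4x4, takes a point from camera to world coordinates). Camera axes: x right, y up, looking along -z (the intrinsics and any distortion apply to the point x, -y, -z); pixel columns grow to the right and rows downward; lengths in mm; the calibration is good to about 2 mm. A picture is of the moment at which its call begins.
- sign_off(): hands the job in, once; it reports no verdict.
Trained networks look in the newest picture that a camera, given by its name, has taken for a name from the list of things; names that differ only in an ending like _2 or _b are one class to them, and where a whole thing is asked for, a point or a joint stands for the part that bears it (a point fixed in the world has none). Each returns a list of dicts, best first, with "p" (0 to 1); they miss things now and then, are a little off and sometimes report something else, mostly with a low value. They report only what shows in the picture. A call takes as long as a camera call. They do not tell look-alikes from the thing itself.
- silhouettes(camera, query): "pixels" (420x560 bool, what is visible of it).
- spot_point(camera, query): "point" ([x, y, z] in mm, in world coordinates, good to about 4 mm: a listed point, or the origin of a listed thing).
The state is a dict: "t": time; "joints": joint angles; "joint_vel": joint speeds; "joint_torque": joint torques, N m; "eef_pos": TCP position; "tcp_rot": TCP orientation; "ft_force": force on the tool from outside, world axes, zero at the start; "moment": the same for the moment, N m; "gripper_width": opening from 0.0 (shut) to 1.0 (fully open).
Only numpy, scipy, OpenCV 4.12 (cv2) and the standard library are available. Lean on these libraries where they do the work, as an engineer would, in place of code of your own. Each camera call takes 0.05 s, during which the arm holds its last target.

## Working session

There is one attempt and no reset: what is moved stays moved. The work goes in short steps, Python scripts to look and compute and a tool call to move; the robot and the scene stay as the last step left them, time stands still between calls to the robot, and variables do not carry over. Pictures are saved under pics/ and viewed, and the job is handed in when it is done.

Besides the shell and the picture viewer there is one more tool, called by a JSON object that holds its "op" and its "data". send_rows: Moves the arm, as the interface text tells. Its arguments: {"type":"object","properties":{"grip":{"type":"array"},"travel":{"type":"array"},"spin":{"type":"array"},"newtons":{"type":"number"}},"required":["grip","travel","spin"]}

```bash
mkdir -p pics; ls; python3 - <<'E'
from rig import *
import cv2, numpy as np
s=observe(); print({k:np.round(v,3).tolist() for k,v in s.items()})
for n in ("top","side"):
    c=read_camera(n)
    np.savez(f"/tmp/{n}.npz",**c)
    cv2.imwrite(f"pics/{n}0.png",c["color"][:,:,::-1])
    print(n,np.round(c["K"],1).tolist(),np.round(c["extrinsics"],3).tolist(),[k for k in c])
E
```

```text
pics
{'t': 0.0, 'joints': [-1.258, 0.359, 1.511, -0.0, 1.273, -0.115], 'joint_vel': [0.001, -0.001, -0.001, 0.001, 0.001, -0.001], 'joint_torque': [0.002, -52.761, -27.862, 0.0, 0.013, 0.0], 'eef_pos': [248.679, -545.23, 209.255], 'tcp_rot': [[0.91, 0.415, -0.001], [0.415, -0.91, 0.002], [0.0, -0.002, -1.0]], 'ft_force': [-0.143, 0.264, -0.027], 'moment': [-0.032, -0.003, -0.031], 'gripper_width': 0.999}
top [[475.8, 0.0, 274.1], [0.0, 475.8, 205.5], [0.0, 0.0, 1.0]] [[0.046, 0.977, -0.206, 318.399], [-0.999, 0.045, -0.007, 16.379], [0.003, 0.206, 0.979, 1224.18], [0.0, 0.0, 0.0, 1.0]] ['color', 'range_z', 'K', 'extrinsics']
side [[381.0, 0.0, 278.6], [0.0, 381.0, 205.8], [0.0, 0.0, 1.0]] [[-0.936, 0.209, -0.284, 328.733], [-0.352, -0.505, 0.788, 586.639], [0.021, 0.837, 0.546, 526.989], [0.0, 0.0, 0.0, 1.0]] ['color', 'range_z', 'K', 'extrinsics']
```

View pics/top0.png

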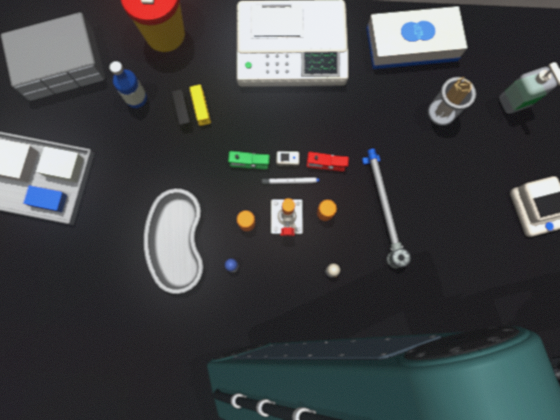

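View pics/side0.png

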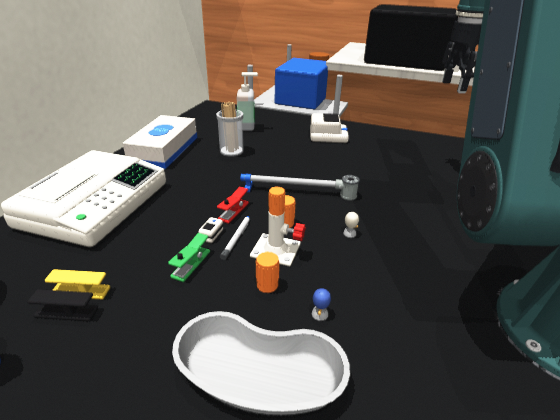

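```bash
python3 - <<'E'
from rig import *
import numpy as np
for n in ("top","side"):
    for q in ["bracket","spigot_tip","cap_center","dish_in","boom_balance","boom_hub","red_clamp","green_clamp","oximeter","penlight","chest_cup_a"]:
        try: r=spot_point(n,q)
        except Exception as e: print(q,e); continue
        print(n,q,[(round(float(d["p"]),2),np.round(d["point"]).tolist(), [k for k in d if k not in("p","point")]) for d in r])
E
```

```text
top bracket [(0.97, [549.0, -10.0, 4.0], []), (0.16, [545.0, -10.0, 127.0], [])]
top spigot_tip [(0.71, [549.0, -11.0, 142.0], [])]
top cap_center [(0.79, [527.0, 98.0, 35.0], []), (0.69, [569.0, -111.0, 34.0], []), (0.66, [548.0, -6.0, 127.0], [])]
top dish_in [(0.62, [470.0, 287.0, 1.0], [])]
top boom_balance [(0.71, [524.0, -270.0, 34.0], []), (0.59, [552.0, -11.0, 1.0], []), (0.18, [450.0, -293.0, -2.0], [])]
top boom_hub []
top red_clamp [(0.96, [697.0, -104.0, -0.0], [])]
top green_clamp [(0.71, [689.0, 96.0, -4.0], [])]
top oximeter [(0.53, [704.0, -0.0, -3.0], []), (0.33, [414.0, -125.0, -4.0], [])]
top penlight [(0.85, [643.0, -18.0, -0.0], [])]
top chest_cup_a [(0.65, [413.0, -126.0, -0.0], []), (0.42, [413.0, 125.0, -2.0], [])]
side bracket [(0.67, [551.0, -11.0, -0.0], [])]
side spigot_tip []
side cap_center [(0.86, [550.0, -10.0, 127.0], []), (0.67, [417.0, -123.0, -4.0], []), (0.63, [559.0, -109.0, 38.0], []), (0.57, [527.0, 93.0, 37.0], [])]
side dish_in [(0.73, [464.0, 288.0, 2.0], [])]
side boom_balance [(0.66, [521.0, -272.0, 32.0], [])]
side boom_hub [(0.88, [454.0, -295.0, 0.0], [])]
side red_clamp [(0.62, [692.0, -106.0, 6.0], [])]
side green_clamp [(0.74, [417.0, -124.0, -5.0], []), (0.68, [692.0, 99.0, -0.0], [])]
side oximeter [(0.72, [700.0, 1.0, -1.0], []), (0.54, [518.0, -273.0, 33.0], [])]
side penlight [(0.48, [520.0, -273.0, 33.0], []), (0.15, [454.0, -297.0, -1.0], [])]
side chest_cup_a [(0.62, [411.0, 124.0, -0.0], []), (0.58, [413.0, -126.0, -7.0], [])]
```

The top picture shows three orange caps: pixel (246,220) and (327,210), loose on the counter, and (288,206), on the bracket. The red knob is at (287,231), the dish at (175,240), the boom hub at (399,258) and its clip at (372,157). By the description I choose the cap on the spigot, and I'll check it in a crop and measure from depth.

```bash
cat > h.py <<'E'
import numpy as np, cv2
def cloud(c):
    z=c["range_z"].astype(float);h,w=z.shape
    u,v=np.meshgrid(np.arange(w),np.arange(h));K=c["K"]
    X=(u-K[0,2])/K[0,0]*z;Y=(v-K[1,2])/K[1,1]*z
    p=np.stack([X,-Y,-z,np.ones_like(z)],-1)@c["extrinsics"].T
    p=p[...,:3];p[z<=0]=np.nan
    return p
def masks(c):
    hsv=cv2.cvtColor(c["color"],cv2.COLOR_RGB2HSV);H,S,V=[hsv[...,i].astype(int) for i in range(3)]
    return dict(orange=(H>7)&(H<20)&(S>150)&(V>80),red=((H<5)|(H>175))&(S>150)&(V>60),blue=(H>100)&(H<125)&(S>150)&(V>60),H=H,S=S,V=V)
E
python3 - <<'E'
import numpy as np,cv2
from h import *
C={}
for n in("top","side"):
    c=dict(np.load(f"/tmp/{n}.npz"));p=cloud(c);m=masks(c);C[n]=c
    def box(x0,x1,y0,y1,z0=-20,z1=300): 
        return (p[...,0]>x0)&(p[...,0]<x1)&(p[...,1]>y0)&(p[...,1]<y1)&(p[...,2]>z0)&(p[...,2]<z1)
    num,l,st,ce=cv2.connectedComponentsWithStats(m["orange"].astype(np.uint8))
    for i in range(1,num):
        if st[i,4]>60:
            q=p[l==i];print(n,"orange",ce[i].round(),st[i].tolist(),np.nanpercentile(q,[2,50,98],axis=0).round(0).tolist())
    q=p[m["red"]&box(420,600,-60,60,20)];print(n,"knob",len(q),np.percentile(q,[5,50,95],axis=0).round(1).tolist())
    q=p[box(530-80,650,-80,60,3,20)&(m["S"]<60)&(m["V"]>120)]
    print("flange",len(q),cv2.minAreaRect(q[:,:2].astype(np.float32)))
    b=box(400,800,-340,-180,10)
    q=p[b];print("boom",len(q),np.percentile(q,[1,50,99],axis=0).round(1).tolist())
    q=p[b&m["blue"]];print("clip",len(q),np.median(q,0).round(1))
    # tube: top
    t=p[b&~m["blue"]&(m["S"]<90)]; t=t[(t[:,0]>490)&(t[:,0]<690)]
    vx,vy,x0,y0=cv2.fitLine(t[:,:2].astype(np.float32),cv2.DIST_HUBER,0,.01,.01).ravel();print("tube",vx,vy,x0,y0,np.degrees(np.arctan2(vy,vx)),"z",np.percentile(t[:,2],[5,50,95]))
    hq=p[box(420,485,-330,-260,40,70)];print("hubtop",len(hq),np.mean(hq,0).round(1),cv2.minEnclosingCircle(hq[:,:2].astype(np.float32)))
    d=p[box(300,640,210,370,34,60)];print("dish rim",len(d),cv2.minAreaRect(d[:,:2].astype(np.float32)), np.percentile(d,[1,99],axis=0).round())
    d=p[box(300,640,210,370,-8,8)&(m["V"]>110)];print("dish floor",len(d),cv2.minAreaRect(d[:,:2].astype(np.float32)))
a=cv2.resize(C["top"]["color"][175:260,225:350,::-1],None,fx=4,fy=4,interpolation=cv2.INTER_CUBIC)
b=cv2.resize(C["side"]["color"][175:300,235:325,::-1],None,fx=3,fy=3,interpolation=cv2.INTER_CUBIC)
o=np.zeros((400,800,3),np.uint8);o[:340,:500]=a;o[:375,510:780]=b;cv2.imwrite("pics/crop0.png",o)
E
```

```text
top orange [160.  19.] [134, 4, 46, 23, 103] [[991.0, 289.0, 131.0], [1003.0, 327.0, 148.0], [1048.0, 400.0, 163.0]]
top orange [288. 205.] [283, 198, 11, 16, 129] [[533.0, -19.0, 1.0], [547.0, -8.0, 149.0], [598.0, 4.0, 153.0]]
top orange [327. 209.] [318, 199, 19, 22, 311] [[542.0, -134.0, -2.0], [560.0, -107.0, 65.0], [598.0, -88.0, 71.0]]
top orange [246. 220.] [237, 210, 18, 21, 254] [[505.0, 74.0, -1.0], [523.0, 94.0, 66.0], [557.0, 120.0, 70.0]]
top knob 93 [[490.3, -24.6, 59.9], [496.5, -10.1, 73.6], [505.4, 2.3, 79.0]]
flange 812 ((576.529541015625, -20.14178466796875), (145.21128845214844, 123.560791015625), 2.2374379634857178)
boom 1047 [[430.3, -312.4, 11.2], [543.9, -268.3, 39.4], [726.4, -210.6, 54.1]]
clip 114 [ 713.5 -221.2   37.4]
tube 0.968781 0.24791805 586.96423 -256.86496 14.354349 z [32.62516034 37.99126665 42.70048714]
hubtop 299 [ 453.2 -292.4   49.1] ((456.8658142089844, -291.0112609863281), 28.97787857055664)
dish rim 946 ((469.73602294921875, 278.8145751953125), (260.54425048828125, 135.23196411132812), 1.8280237913131714) [[341. 211.  34.]
 [598. 345.  47.
[... 665 characters left out ...]
5, 7.1, 77.9]]
flange 883 ((576.410888671875, -20.64501953125), (145.0718231201172, 124.5272445678711), 2.5302236080169678)
boom 1017 [[430.0, -307.6, 11.1], [537.0, -265.6, 37.0], [725.9, -210.4, 52.1]]
clip 109 [ 711.2 -217.3   30.7]
tube 0.96862364 0.24853224 589.2691 -251.26006 14.390674 z [28.15083415 36.80390424 41.27716251]
hubtop 187 [ 453.2 -286.7   48.5] ((456.60394287109375, -287.71795654296875), 29.3464298248291)
dish rim 2888 ((468.35760498046875, 279.53936767578125), (261.3951416015625, 136.1758575439453), 1.9742494821548462) [[341. 211.  34.]
 [596. 346.  44.]]
dish floor 7109 ((481.05908203125, 270.89288330078125), (284.3059387207031, 119.12969207763672), 0.09792216122150421)
```

View pics/crop0.png

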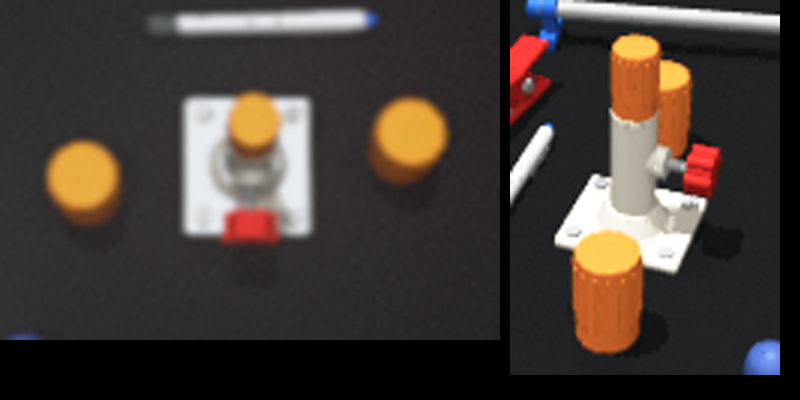

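The crop shows the chosen cap (top crop at 253,122) seated on the column, narrower than both loose ones, which stand on the counter. Next I'll measure yaw and centre more precisely.

```bash
python3 - <<'E'
import numpy as np,cv2
from h import *
for n in("top","side"):
    c=dict(np.load(f"/tmp/{n}.npz"));p=cloud(c);m=masks(c)
    def box(x0,x1,y0,y1,z0=-20,z1=300): 
        return (p[...,0]>x0)&(p[...,0]<x1)&(p[...,1]>y0)&(p[...,1]<y1)&(p[...,2]>z0)&(p[...,2]<z1)
    # flange by colour on plane z=8: intersect pixel rays
    K=c["K"];E=c["extrinsics"]
    def ray(u,v,z):
        d=np.stack([(u-K[0,2])/K[0,0],-(v-K[1,2])/K[1,1],-np.ones_like(u)],-1)@E[:3,:3].T
        o=E[:3,3];s=(z-o[2])/d[:,2];return o+d*s[:,None]
    M=(m["V"]>110)&(m["S"]<80)&box(490,605,-70,50,-6,18)
    num,l,st,ce=cv2.connectedComponentsWithStats(M.astype(np.uint8));i=1+np.argmax(st[1:,4])
    v,u=np.nonzero(l==i);q=ray(u.astype(float),v.astype(float),8)
    print(n,"flange",len(q),cv2.minAreaRect(q[:,:2].astype(np.float32)),p[l==i][:,2].mean())
    q=p[m["orange"]&box(525,575,-40,30,145,160)];print("cap top",len(q),q.mean(0).round(1),np.percentile(q,[3,97],axis=0).round(1).tolist())
    t=p[box(495,690,-330,-200,34,50)&~m["blue"]]
    for x in (500,540,580,620,660):
        k=t[abs(t[:,0]-x)<20];print(x,k.mean(0).round(1),end=" ")
    print()
    q=p[box(700,1100,-150,130,20)];print("ecg",np.percentile(q,[.5,99.5],axis=0).round().tolist())
    q=p[box(495,690,-330,-200,-10,8)];print("counter z",np.median(q[:,2]))
E
```

```text
top flange 381 ((547.3878784179688, 13.778170585632324), (89.94148254394531, 36.30377960205078), 2.701570749282837) 7.337896589885858
cap top 105 [547.6  -8.  149.6] [[535.5, -19.0, 146.2], [561.7, 3.5, 153.1]]
500 [ 507.5 -278.2   38.5] 540 [ 540.2 -269.4   38.9] 580 [ 580.  -259.5   38.4] 620 [ 619.8 -249.9   38.3] 660 [ 660.7 -239.1   38.5] 
ecg [[701.0, -147.0, 23.0], [1099.0, 129.0, 81.0]]
counter z -0.09361901066017708
side flange 674 ((547.2440795898438, -4.354122161865234), (90.20140838623047, 85.43101501464844), 2.6808176040649414) 9.33941522057422
cap top 66 [545.9  -1.6 148.5] [[532.7, -19.2, 145.2], [560.9, 7.7, 151.2]]
500 [ 507.5 -273.9   38.9] 540 [ 540.3 -265.5   38. ] 580 [ 579.8 -254.8   38.5] 620 [ 619.4 -245.1   38.4] 660 [ 659.3 -234.8   38.4] 
ecg [[701.0, -146.0, 21.0], [1098.0, 129.0, 79.0]]
counter z 0.9308406149384041
```

{"op": "send_rows", "data": {"grip": [-1,-1,-1,-1,-1,-1,-1,-1,-1], "travel": [[0,0,0],[0,0,0],[0,0,0],[0,0,0],[0,0,0],[0,0,0],[0,0,0],[0,0,0],[0,0,0]], "spin": [-1,-1,-1,-1,-1,-1,-1,-1,-0.5], "newtons": 40}}

```text
t: 2.33
eef_pos: [248.9, -545.9, 210.1]
tcp_rot: [[-0.047, 0.999, -0.0], [0.999, 0.047, 0.0], [0.0, -0.0, -1.0]]
ft_force: [-0.1, -0.7, 0.4]
gripper_width: 1.001
```

{"op": "send_rows", "data": {"grip": [-1,-1,-1,-1,-1,-1,-1,-1,-1,-1,-1,-1,-1,-1,-1], "travel": [[0.623,0.386,0],[0.623,0.386,0],[0.623,0.386,0],[0.623,0.386,0],[0.623,0.386,0],[0.623,0.386,0],[0.623,0.386,0],[0.623,0.386,0],[0.623,0.386,0],[0.623,0.386,0],[0.623,0.386,0],[0.623,0.386,0],[0.623,0.386,0],[0.623,0.386,0],[0,0,0]], "spin": [0,0,0,0,0,0,0,0,0,0,0,0,0,0,0]}}

```text
t: 4.2
eef_pos: [551.2, -6.5, 210.1]
tcp_rot: [[-0.047, 0.999, 0.001], [0.999, 0.047, 0.001], [0.001, 0.001, -1.0]]
ft_force: [-0.4, 0.2, -0.2]
gripper_width: 0.999
```

```bash
cat > snap.py <<'E'
import sys
from rig import *
import cv2,numpy as np
tag=sys.argv[1]
bx={"top":[150,300,200,380],"side":[120,300,200,380]}
ims=[]
for n in("top","side"):
    c=read_camera(n);np.savez(f"/tmp/{n}.npz",**c)
    ims.append(cv2.resize(c["color"][:,:,::-1],(400,300),interpolation=cv2.INTER_AREA))
    a=[int(x) for x in sys.argv[2+4*(n=="side"):6+4*(n=="side")]]
    if a: ims[-1]=cv2.resize(c["color"][a[0]:a[1],a[2]:a[3],::-1],(400,400*(a[1]-a[0])//(a[3]-a[2])),interpolation=cv2.INTER_CUBIC)
h=max(i.shape[0] for i in ims)
o=np.zeros((h,800,3),np.uint8)
for k,i in enumerate(ims):o[:i.shape[0],400*k:400*k+400]=i
cv2.imwrite(f"pics/{tag}.png",o)
s=observe();print({k:np.round(s[k],3).tolist() for k in("t","eef_pos","joints","ft_force","gripper_width")})
E
python3 snap.py a1 120 280 200 380 120 280 200 360
```

```text
{'t': 4.3, 'eef_pos': [549.645, -8.796, 209.945], 'joints': [-0.141, 0.287, 1.619, -0.0, 1.236, -0.186], 'ft_force': [-0.33, -0.349, 0.634], 'gripper_width': 1.0}
```

View pics/a1.png

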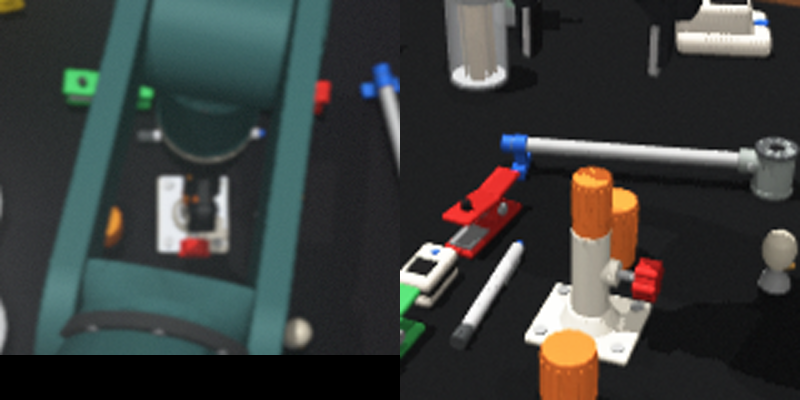

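{"op": "send_rows", "data": {"grip": [-1,-1,-1,-1,-1,1,1,1,1,1,1,1,1], "travel": [[0,0,0.4],[0,0,0.5],[0,0,0.4],[0,0,0.3],[0,0,0.1],[0,0,0],[0,0,0],[0,0,0],[0,0,0],[0,0,0],[0,0,0],[0,0,0],[0,0,0]], "spin": [0,0,0,0,0,0,0,0,0,0,0,0,0]}}

```text
t: 5.92
eef_pos: [550.5, -8.9, 109.1]
tcp_rot: [[-0.044, 0.999, 0.001], [0.999, 0.044, -0.0], [-0.0, 0.001, -1.0]]
ft_force: [-1.7, 0.7, 6.4]
gripper_width: 0.351
```

```bash
python3 snap.py a2 120 280 200 380 120 280 200 360
```

```text
{'t': 6.025, 'eef_pos': [550.543, -8.905, 109.078], 'joints': [-0.142, 0.401, 1.732, -0.0, 1.007, -0.186], 'ft_force': [-1.494, 0.038, 6.831], 'gripper_width': 0.351}
```

View pics/a2.png

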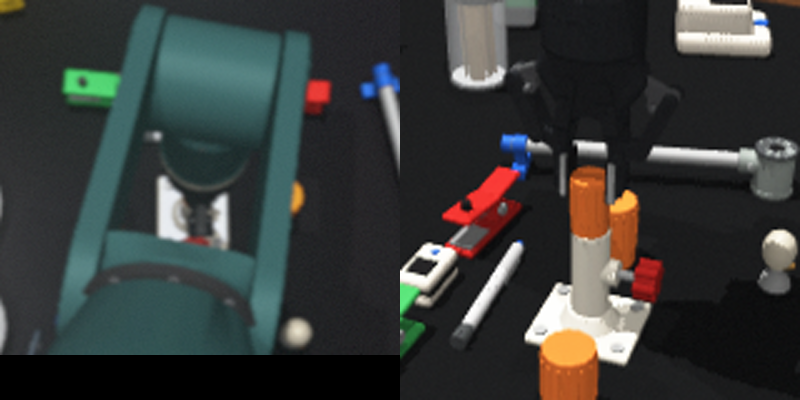

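{"op": "send_rows", "data": {"grip": [1,1,1,1,1,1,1,1], "travel": [[0,0,-0.1],[0,0,-0.2],[0,0,-0.2],[0,0,-0.2],[0,0,-0.2],[0,0,-0.3],[0,0,-0.1],[0,0,0]], "spin": [0,0,0,0,0,0,0,0]}}

```text
t: 7.02
eef_pos: [550.2, -8.9, 186.6]
tcp_rot: [[-0.044, 0.999, 0.001], [0.999, 0.044, -0.0], [-0.0, 0.001, -1.0]]
ft_force: [-0.9, 0.8, -0.8]
gripper_width: 0.351
```

```bash
python3 snap.py a3 120 280 200 380 80 280 200 400
```

```text
{'t': 7.125, 'eef_pos': [549.498, -8.813, 185.642], 'joints': [-0.142, 0.311, 1.65, 0.0, 1.182, -0.186], 'ft_force': [-0.486, -0.144, 0.25], 'gripper_width': 0.354}
```

View pics/a3.png

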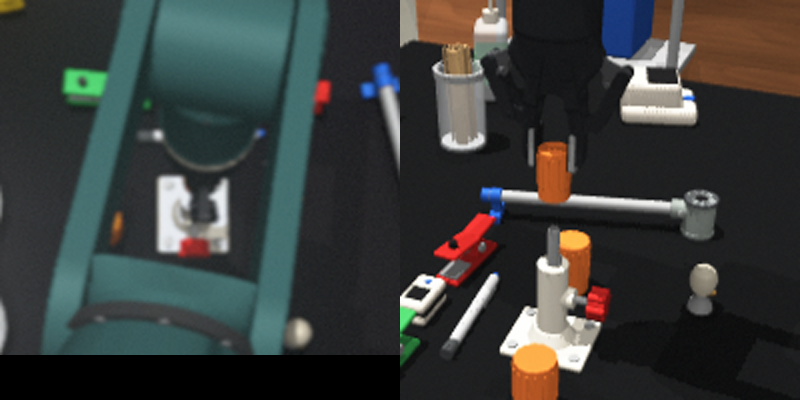

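{"op": "send_rows", "data": {"grip": [1,1,1,1,1,1,1,1,1,1,1,1,1,1], "travel": [[0.4,-0.09,0],[0.55,-0.13,0],[0.55,-0.13,0],[0.55,-0.13,0],[0.55,-0.13,0],[0.55,-0.13,0],[0.55,-0.13,0],[0.55,-0.13,0],[0.5,-0.11,0],[0.22,-0.05,0.3],[0,0,0.5],[0,0,0.5],[0,0,0.5],[0,0,0.2]], "spin": [0,0,0,0,0,0,0,0,0,0,0,0,0,0]}}

```text
t: 8.88
eef_pos: [465.6, 285.2, 63.9]
tcp_rot: [[-0.044, 0.999, -0.004], [0.999, 0.044, -0.002], [-0.001, -0.004, -1.0]]
ft_force: [-0.5, -0.1, 0.0]
gripper_width: 0.354
```

```bash
python3 snap.py a4 150 330 110 310 200 420 130 380; python3 - <<'E'
import numpy as np
from h import *
for n in("top","side"):
    c=dict(np.load(f"/tmp/{n}.npz"));p=cloud(c);m=masks(c)
    b=m["orange"]&(p[...,1]>200)&(p[...,1]<400)&(p[...,0]<650)&(p[...,0]>300)
    if b.sum(): print(n,b.sum(),np.percentile(p[b],[3,50,97],axis=0).round(1).tolist())
E
```

```text
{'t': 8.975, 'eef_pos': [466.103, 285.428, 64.703], 'joints': [0.423, 0.46, 1.775, 0.0, 0.91, 0.379], 'ft_force': [-0.372, 0.341, -0.653], 'gripper_width': 0.356}
top 33 [[450.0, 250.1, 82.6], [460.2, 271.8, 103.9], [469.0, 276.3, 219.1]]
side 754 [[450.2, 276.6, 58.7], [462.5, 297.0, 96.4], [477.1, 302.3, 105.8]]
```

View pics/a4.png

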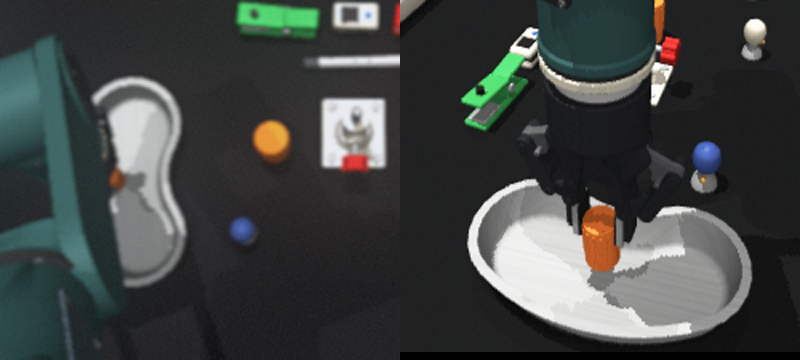

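{"op": "send_rows", "data": {"grip": [1,1,1,1,1,1], "travel": [[0,0,0.3],[0,0,0.3],[0,0,0.14],[0,0,0.06],[0,0,0.03],[0,0,0]], "spin": [0,0,0,0,0,0]}}

```text
t: 9.72
eef_pos: [467.6, 286.2, 16.8]
tcp_rot: [[-0.044, 0.999, 0.001], [0.999, 0.044, 0.0], [0.0, 0.001, -1.0]]
ft_force: [-0.4, -0.7, 0.6]
gripper_width: 0.349
```

{"op": "send_rows", "data": {"grip": [1,1,1], "travel": [[0,0,0.03],[0,0,0.03],[0,0,0]], "spin": [0,0,0]}}

```text
t: 10.1
eef_pos: [467.2, 286.0, 12.7]
tcp_rot: [[-0.044, 0.999, -0.0], [0.999, 0.044, 0.0], [0.0, -0.0, -1.0]]
ft_force: [-0.2, 0.1, -0.8]
gripper_width: 0.349
```

{"op": "send_rows", "data": {"grip": [-0.2,-0.2,-0.2,-0.2,-0.2,-0.2,-0.2,-0.2,-0.2,-0.2,-0.2,-0.2], "travel": [[0,0,0],[0,0,0],[0,0,0],[0,0,0],[0,0,-0.15],[0,0,-0.3],[0,0,-0.4],[0,0,-0.5],[0,0,-0.5],[0,0,-0.5],[0,0,-0.3],[0,0,0]], "spin": [0,0,0,0,0,0,0,0,0,0,0,0]}}

```text
t: 11.6
eef_pos: [468.4, 286.5, 173.7]
tcp_rot: [[-0.044, 0.999, 0.004], [0.999, 0.044, 0.002], [0.002, 0.004, -1.0]]
ft_force: [-0.0, -0.5, -0.4]
gripper_width: 0.599
```

```bash
python3 snap.py a5 150 330 110 310 200 420 130 380
```

```text
{'t': 11.7, 'eef_pos': [466.945, 285.836, 171.554], 'joints': [0.423, 0.323, 1.671, 0.0, 1.147, 0.379], 'ft_force': [0.99, -0.725, -0.357], 'gripper_width': 0.6}
```

View pics/a5.png

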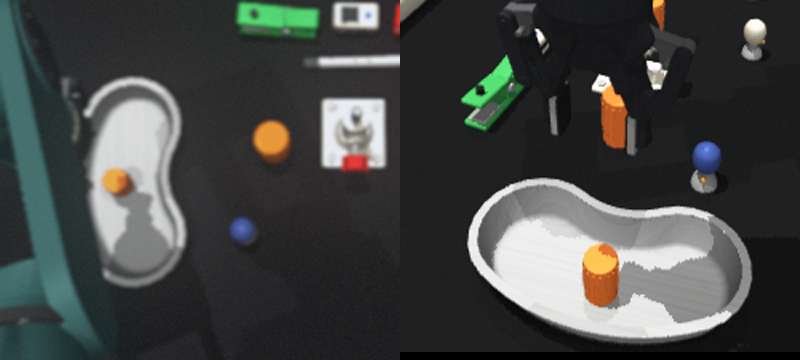

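The cap stands upright on the dish floor (top crop 117,180, side crop 602,275), and the dish hasn't moved. I'll rotate for the boom and refine its position.

{"op": "send_rows", "data": {"grip": [-0.2,-0.2,-0.2,-0.2,-0.2,-0.2,-0.2,-0.2,-0.2,-0.2,-0.2], "travel": [[0,0,-0.1],[0,0,-0.1],[0,0,-0.1],[0,0,-0.1],[0,0,-0.1],[0,0,-0.1],[0,0,0],[0,0,0],[0,0,0],[0,0,0],[0,0,0]], "spin": [1,1,1,1,1,1,1,1,1,0.78,0]}}

```text
t: 13.08
eef_pos: [466.5, 285.6, 206.5]
tcp_rot: [[0.969, 0.247, -0.002], [0.247, -0.969, -0.001], [-0.002, 0.0, -1.0]]
ft_force: [-0.4, -0.0, 0.3]
gripper_width: 0.596
```

```bash
python3 - <<'E'
from rig import *
import numpy as np,cv2
from h import *
s=observe();print(s["eef_pos"].round(1) if hasattr(s["eef_pos"],"round") else s["eef_pos"],np.round(s["tcp_rot"],4).tolist())
for n in("top","side"):
    c=dict(np.load(f"/tmp/{n}.npz"));p=cloud(c);m=masks(c)
    def box(x0,x1,y0,y1,z0=-20,z1=300): 
        return (p[...,0]>x0)&(p[...,0]<x1)&(p[...,1]>y0)&(p[...,1]<y1)&(p[...,2]>z0)&(p[...,2]<z1)
    h=p[box(425,485,-325,-260,46,56)];print(n,"hub",len(h),h.mean(0).round(1),np.percentile(h,[2,98],axis=0).round(1).tolist())
    K=c["K"];E=c["extrinsics"]
    def ray(u,v,z):
        d=np.array([(u-K[0,2])/K[0,0],-(v-K[1,2])/K[1,1],-1.])@E[:3,:3].T
        o=E[:3,3];return o+d*(z-o[2])/d[2]
    if n=="top": y0,y1,x0,x1=235,280,375,425
    else: y0,y1,x0,x1=165,210,325,375
    im=cv2.resize(c["color"][y0:y1,x0:x1,::-1],None,fx=8,fy=8,interpolation=cv2.INTER_CUBIC);cv2.imwrite(f"pics/hub_{n}.png",im)
    b=spot_point(n,"boom_balance")[:1];print(b); b=spot_point(n,"boom_hub")[:1];print(b)
a=cv2.imread("pics/hub_top.png");b=cv2.imread("pics/hub_side.png");cv2.imwrite("pics/hub.png",np.hstack([a,b]))
E
```

```text
[466.5 285.6 206.5] [[0.9689, 0.2475, -0.0022], [0.2475, -0.9689, -0.0009], [-0.0024, 0.0003, -1.0]]
top hub 251 [ 450.4 -293.9   49.9] [[430.5, -314.3, 46.5], [470.6, -273.9, 54.1]]
[{'point': [524.6, -272.8, 35.3], 'p': 0.9}]
[{'point': [450.3, -289.3, -0.6], 'p': 0.59}]
side hub 137 [ 450.5 -289.6   50.4] [[429.9, -312.5, 46.3], [471.2, -270.2, 52.6]]
[{'point': [520.1, -274.6, 31.4], 'p': 0.56}]
[{'point': [453.6, -296.0, 0.2], 'p': 0.98}]
```

View pics/hub.png

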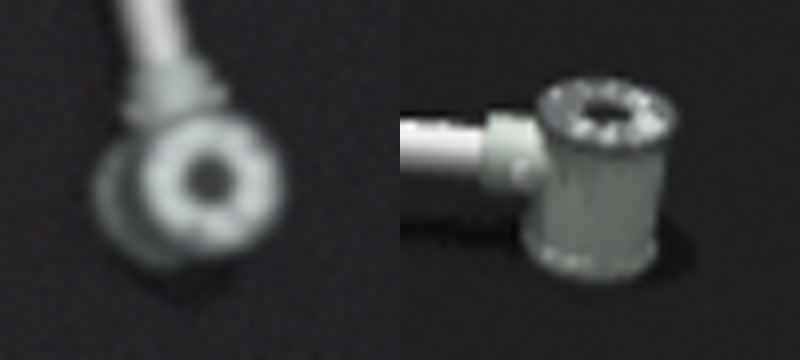

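{"op": "send_rows", "data": {"grip": [-0.2,-0.2,-0.2,-0.2,-0.2,-0.2,-0.2,-0.2,-0.2,-0.2,-0.2,-0.2,-0.2,-0.2,-0.2,-0.2,-0.2,-0.2], "travel": [[-0.0925,0.617,0],[-0.0925,0.617,0],[-0.0925,0.617,0],[-0.0925,0.617,0],[-0.0925,0.617,0],[-0.0925,0.617,0],[-0.0925,0.617,0],[-0.0925,0.617,0],[-0.0925,0.617,0],[-0.0925,0.617,0],[-0.0925,0.617,0],[-0.0925,0.617,0],[-0.0925,0.617,0],[-0.0925,0.617,0],[-0.0925,0.617,0],[0,0,0.5],[0,0,0.5],[0,0,0.5]], "spin": [0,0,0,0,0,0,0,0,0,0,0,0,0,0,0,0,0,0]}}

```text
t: 15.52
eef_pos: [523.5, -272.9, 116.7]
tcp_rot: [[0.969, 0.247, 0.0], [0.247, -0.969, 0.0], [0.0, 0.0, -1.0]]
ft_force: [1.6, 0.3, -0.0]
gripper_width: 0.601
```

```bash
python3 snap.py a6 130 300 330 500 130 250 210 390; python3 - <<'E'
import numpy as np
from h import *
for n,(u,v) in dict(top=(400.75,257),side=(350.4,178.5)).items():
    c=dict(np.load(f"/tmp/{n}.npz"));K=c["K"];E=c["extrinsics"]
    d=np.array([(u-K[0,2])/K[0,0],-(v-K[1,2])/K[1,1],-1.])@E[:3,:3].T
    o=E[:3,3];print(n,(o+d*(50-o[2])/d[2]).round(1))
E
```

```text
{'t': 15.625, 'eef_pos': [521.064, -271.156, 114.49], 'joints': [-0.597, 0.444, 1.637, 0.0, 1.067, 0.724], 'ft_force': [0.206, 0.124, -0.527], 'gripper_width': 0.6}
top [ 450.4 -293.3   50. ]
side [ 450.2 -294.    50. ]
```

View pics/a6.png

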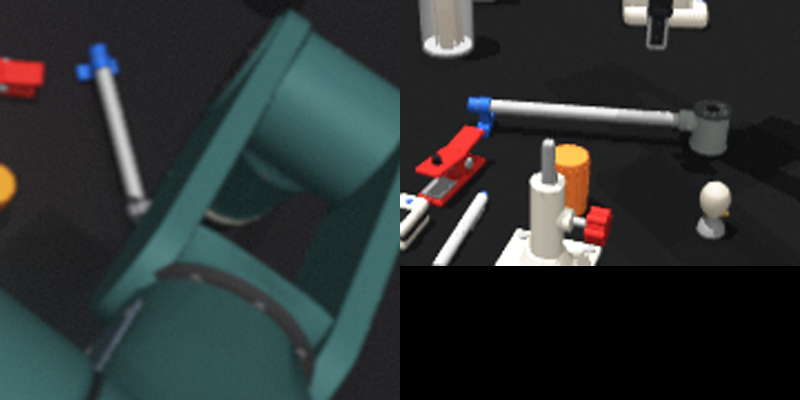

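{"op": "send_rows", "data": {"grip": [-0.2,-0.2,-0.2,-0.2], "travel": [[0,0.02,0.4],[0,0,0.35],[0,0,0.15],[0,0,0]], "spin": [0,0,0,0]}}

```text
t: 16.12
eef_pos: [523.9, -273.9, 64.0]
tcp_rot: [[0.969, 0.247, -0.0], [0.247, -0.969, 0.0], [-0.0, -0.0, -1.0]]
ft_force: [0.1, -0.3, 0.5]
gripper_width: 0.603
```

```bash
python3 snap.py a7 130 300 330 500 130 220 280 400
```

```text
{'t': 16.225, 'eef_pos': [524.518, -274.28, 64.717], 'joints': [-0.599, 0.509, 1.676, 0.0, 0.955, 0.723], 'ft_force': [-0.065, 0.502, 0.224], 'gripper_width': 0.599}
```

View pics/a7.png

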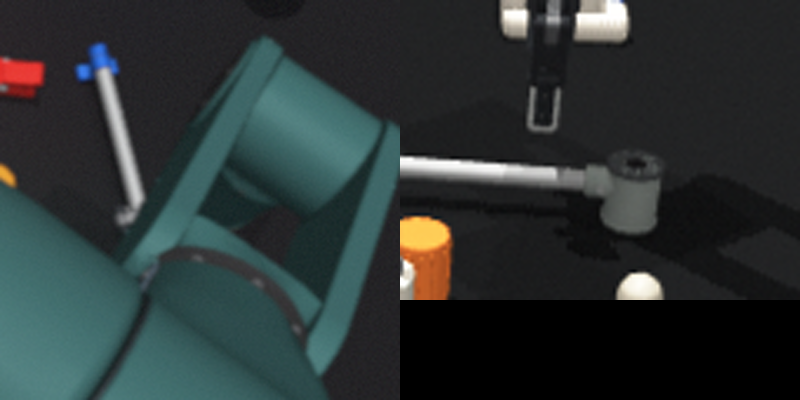

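{"op": "send_rows", "data": {"grip": [-0.2,-0.2,-0.2,-0.2,1,1,1,1,1,1,1], "travel": [[0,0,0.4],[0,0,0.3],[0,0,0.15],[0,0,0],[0,0,0],[0,0,0],[0,0,0],[0,0,0],[0,0,0],[0,0,0],[0,0,0]], "spin": [0,0,0,0,0,0,0,0,0,0,0], "newtons": 80}}

```text
t: 17.6
eef_pos: [524.2, -273.8, 13.7]
tcp_rot: [[0.969, 0.246, 0.001], [0.246, -0.969, -0.0], [0.001, 0.0, -1.0]]
ft_force: [-0.4, 0.8, 5.2]
gripper_width: 0.107
```

```bash
python3 snap.py a8 130 300 330 500 130 220 280 400
```

```text
{'t': 17.7, 'eef_pos': [524.206, -273.789, 13.721], 'joints': [-0.598, 0.58, 1.71, 0.001, 0.851, 0.723], 'ft_force': [-0.727, 0.878, 6.067], 'gripper_width': 0.11}
```

View pics/a8.png

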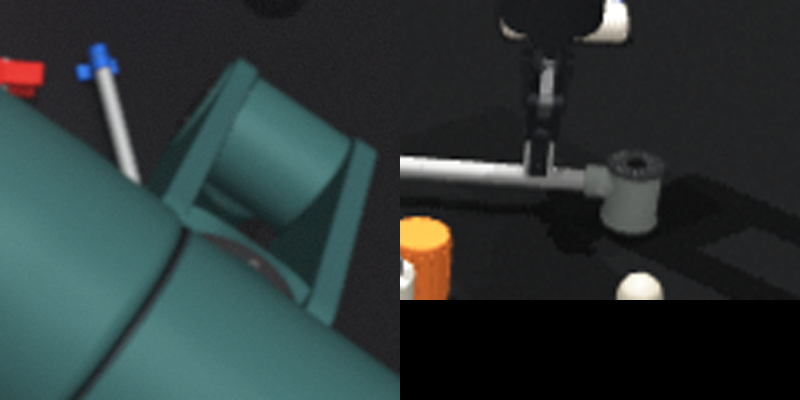

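```bash
python3 - <<'E'
import numpy as np,cv2
from h import *
c=dict(np.load("/tmp/side.npz"));p=cloud(c)
im=cv2.resize(c["color"][140:205,300:365,::-1],None,fx=9,fy=9,interpolation=cv2.INTER_CUBIC)
im=cv2.convertScaleAbs(im,alpha=1.6,beta=30)
K=c["K"];E=np.linalg.inv(c["extrinsics"])
for z in (13.7,24,32.7,40,50):
    q=E@np.array([524.2,-273.8,z,1]);u=K[0,0]*q[0]/-q[2]+K[0,2];v=K[1,1]*-q[1]/-q[2]+K[1,2]
    print(z,u,v);cv2.circle(im,(int((u-300+.5)*9),int((v-140+.5)*9)),3,(0,0,255),-1)
cv2.imwrite("pics/a8b.png",im)
E
```

```text
13.7 319.65481150265697 188.61831936730064
24 319.9665488297281 185.2638308827452
32.7 320.23258441288453 182.40112172768596
40 320.45776172298537 179.97807312836386
50 320.7691564114856 176.62727164899118
```

View pics/a8b.png

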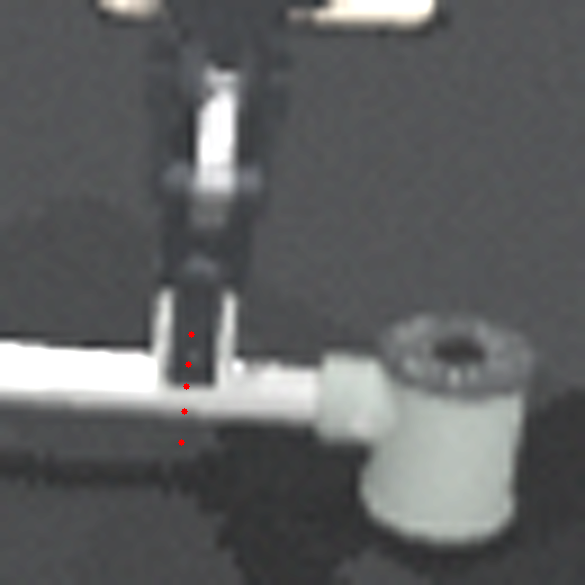

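```bash
python3 - <<'E'
import numpy as np
from h import *
c=dict(np.load("/tmp/side.npz"));p=cloud(c)
for v in range(168,188): print(v,[p[v,u].round(0).astype(int).tolist() for u in (310,318,320,322,330)])
E
```

```text
168 [[589, -402, 1], [523, -227, 98], [521, -242, 91], [513, -227, 100], [532, -423, 2]]
169 [[586, -394, 2], [523, -232, 93], [520, -240, 90], [516, -242, 90], [531, -419, 1]]
170 [[584, -386, 3], [524, -234, 89], [519, -237, 88], [515, -239, 88], [530, -412, 1]]
171 [[583, -382, 2], [524, -237, 85], [519, -238, 85], [515, -241, 85], [528, -406, 1]]
172 [[581, -376, 2], [530, -261, 69], [523, -253, 74], [518, -256, 73], [527, -402, 0]]
173 [[579, -371, 1], [530, -264, 64], [523, -258, 69], [518, -255, 71], [525, -396, 0]]
174 [[578, -365, 1], [529, -261, 63], [522, -253, 69], [518, -259, 66], [523, -386, 2]]
175 [[575, -357, 2], [529, -261, 60], [522, -254, 65], [518, -257, 65], [523, -385, -1]]
176 [[575, -356, 0], [528, -260, 58], [522, -253, 63], [517, -258, 61], [520, -375, 2]]
177 [[573, -349, 1], [529, -262, 54], [522, -254, 60], [517, -257, 59], [519, -371, 0]]
178 [[571, -343, 1], [529, -263, 51], [522, -256, 56], [517, -256, 57], [518, -364, 1]]
179 [[550, -265, 42], [528, -262, 48], [522, -256, 52], [517, -257, 53], [516, -359, 1]]
180 [[550, -264, 40], [528, -261, 46], [522, -261, 47], [516, -257, 50], [501, -283, 40]]
181 [[548, -258, 40], [527, -257, 45], [521, -258, 46], [516, -258, 47], [500, -279, 40]]
182 [[549, -262, 35], [526, -257, 42], [522, -261, 41], [516, -260, 43], [499, -275, 39]]
183 [[548, -261, 33], [527, -263, 36], [522, -261, 38], [517, -263, 38], [498, -275, 36]]
184 [[548, -261, 29], [528, -265, 32], [523, -266, 32], [518, -269, 32], [498, -274, 34]]
185 [[559, -304, 1], [528, -266, 28], [523, -269, 28], [518, -270, 28], [498, -273, 31]]
186 [[558, -299, 1], [537, -307, 1], [532, -311, 0], [528, -315, -1], [507, -321, 0]]
187 [[556, -295, 0], [536, -303, 1], [531, -305, 0], [525, -305, 1], [505, -315, 1]]
```

The tube is gripped only by its upper part: in the image the finger ends sit at about z≈37 mm, around 24 mm above the reported TCP. The opening of 0.11 fits that too. I'll reopen, go deeper by what the camera shows and check again.

{"op": "send_rows", "data": {"grip": [-0.2,-0.2,-0.2,-0.2,-0.2,-0.2,-0.2], "travel": [[0,0,0],[0,0,0],[0,0,0],[0,0,0.1],[0,0,0.1],[0,0,0],[0,0,0]], "spin": [0,0,0,0,0,0,0]}}

```text
t: 18.58
eef_pos: [523.7, -273.8, 0.5]
tcp_rot: [[0.969, 0.247, -0.0], [0.247, -0.969, 0.0], [-0.0, -0.0, -1.0]]
ft_force: [-0.2, 0.4, -0.0]
gripper_width: 0.602
```

```bash
python3 snap.py a9 130 300 330 500 140 205 300 365;  python3 - <<'E'
import numpy as np
from h import *
c=dict(np.load("/tmp/side.npz"));p=cloud(c)
for v in range(174,196): print(v,[p[v,u].round(0).astype(int).tolist() for u in (310,318,320,322,330)])
E
```

```text
{'t': 18.675, 'eef_pos': [523.872, -273.902, 0.738], 'joints': [-0.599, 0.599, 1.717, 0.0, 0.825, 0.723], 'ft_force': [0.179, -0.01, -0.192], 'gripper_width': 0.605}
174 [[578, -366, 1], [518, -214, 89], [517, -232, 80], [513, -236, 79], [523, -387, 2]]
175 [[575, -355, 4], [518, -214, 86], [515, -222, 83], [510, -225, 82], [522, -380, 2]]
176 [[574, -355, 0], [518, -217, 82], [514, -219, 82], [509, -219, 83], [521, -380, -1]]
177 [[573, -349, 0], [518, -216, 80], [513, -216, 80], [509, -220, 79], [520, -373, 0]]
178 [[571, -342, 1], [518, -216, 77], [514, -220, 76], [508, -218, 78], [518, -365, 1]]
179 [[551, -267, 41], [518, -219, 73], [513, -220, 73], [508, -220, 74], [516, -360, 0]]
180 [[549, -261, 41], [523, -242, 57], [517, -237, 61], [512, -237, 62], [500, -281, 41]]
181 [[549, -261, 38], [523, -241, 54], [517, -237, 58], [512, -239, 57], [499, -277, 41]]
182 [[549, -261, 35], [522, -240, 52], [517, -240, 53], [511, -237, 56], [499, -275, 39]]
183 [[548, -259, 33], [522, -240, 49], [515, -233, 54], [511, -236, 54], [498, -272, 38]]
184 [[549, -262, 28], [521, -235, 49], [516,
[... 300 characters left out ...]
 -314, 2]]
188 [[554, -288, 1], [520, -236, 37], [515, -237, 38], [510, -237, 39], [504, -309, 1]]
189 [[553, -284, 0], [520, -237, 34], [515, -238, 34], [509, -236, 37], [502, -304, 1]]
190 [[551, -278, 1], [521, -242, 27], [516, -243, 29], [511, -244, 29], [501, -298, 1]]
191 [[550, -274, 0], [530, -283, 0], [524, -280, 3], [519, -284, 2], [499, -292, 2]]
192 [[549, -269, 0], [529, -277, 0], [523, -278, 1], [519, -284, -1], [498, -289, 1]]
193 [[547, -262, 2], [527, -269, 2], [521, -270, 3], [517, -276, 1], [497, -281, 2]]
194 [[545, -257, 2], [526, -266, 1], [521, -268, 1], [516, -272, 0], [495, -276, 3]]
195 [[544, -254, 0], [524, -261, 1], [519, -262, 2], [514, -265, 1], [495, -275, 0]]
```

View pics/a9.png

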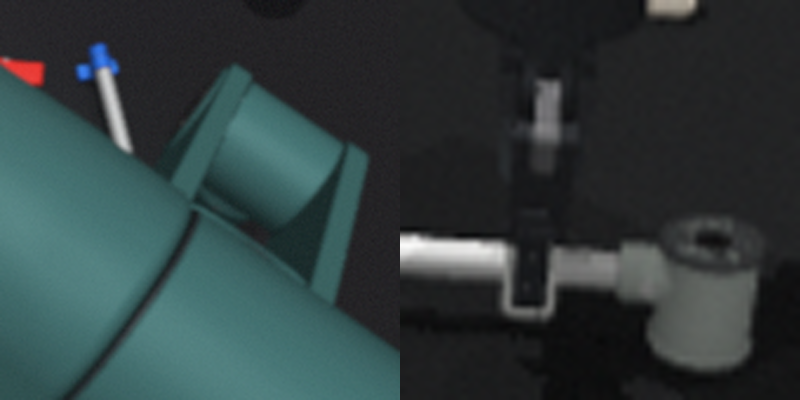

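{"op": "send_rows", "data": {"grip": [-0.2,-0.2,1,1,1,1,1,1,1], "travel": [[0,0,0.07],[0,0,0.06],[0,0,0],[0,0,0],[0,0,0],[0,0,0],[0,0,0],[0,0,0],[0,0,0]], "spin": [0,0,0,0,0,0,0,0,0]}}

```text
t: 19.8
eef_pos: [523.9, -274.0, -6.9]
tcp_rot: [[0.969, 0.247, 0.0], [0.247, -0.969, -0.0], [0.0, 0.0, -1.0]]
ft_force: [-0.9, -1.6, 3.5]
gripper_width: 0.159
```

```bash
python3 snap.py a10 130 300 330 500 140 205 300 365
```

```text
{'t': 19.9, 'eef_pos': [523.848, -273.957, -6.988], 'joints': [-0.599, 0.611, 1.721, -0.0, 0.81, 0.723], 'ft_force': [-1.269, -0.95, 3.591], 'gripper_width': 0.158}
```

View pics/a10.png

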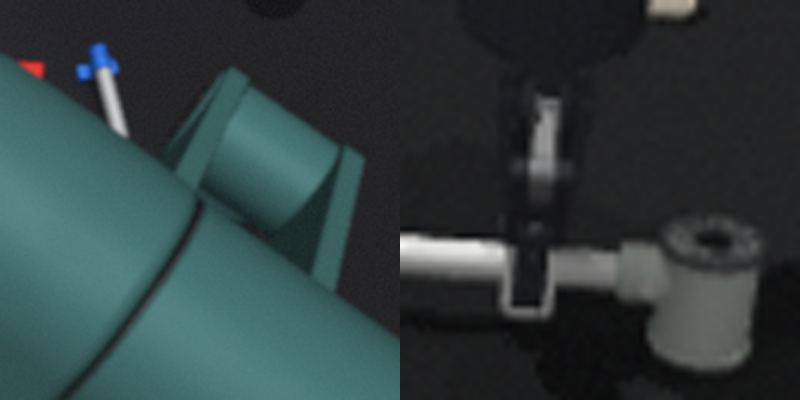

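{"op": "send_rows", "data": {"grip": [1,1,1,1,1,1,1,1], "travel": [[0,0,0],[0,0,-0.05],[0,0,-0.1],[0,0,-0.15],[0,0,-0.2],[0,0,-0.2],[0,0,-0.1],[0,0,0]], "spin": [0,0,0,0,0,0,0,0], "newtons": 100}}

```text
t: 20.9
eef_pos: [524.3, -274.1, 41.7]
tcp_rot: [[0.969, 0.247, 0.001], [0.247, -0.969, -0.001], [0.001, 0.001, -1.0]]
ft_force: [0.3, -0.4, -4.0]
gripper_width: 0.154
```

```bash
python3 snap.py a11 130 300 330 500 100 240 220 400;python3 - <<'E'
from rig import *
s=observe();print(s["moment"],s["ft_force"])
E
```

```text
{'t': 21.0, 'eef_pos': [523.632, -273.727, 40.786], 'joints': [-0.599, 0.541, 1.694, 0.0, 0.907, 0.723], 'ft_force': [-0.245, 0.492, -2.698], 'gripper_width': 0.15}
[ 0.01018161  0.02692101 -0.00250071] [-0.24499945  0.49157099 -2.69849069]
```

View pics/a11.png

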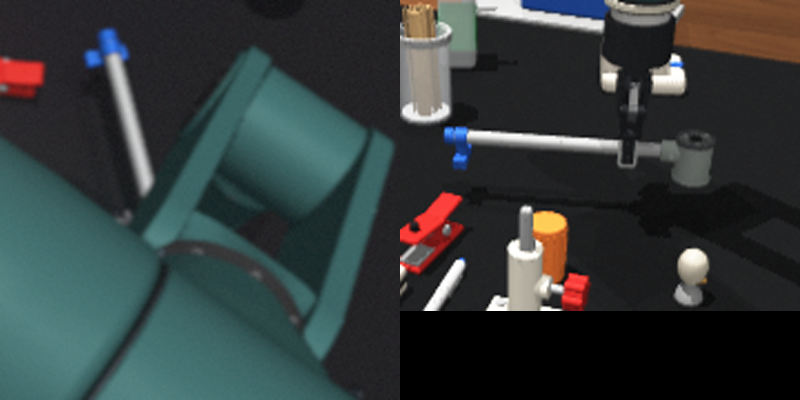

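{"op": "send_rows", "data": {"grip": [1,1,1,1,1,1,1,1,1,1,1], "travel": [[0,0,-0.2],[0,0,-0.3],[0,0,-0.4],[0,0,-0.4],[0,0,-0.4],[0,0,-0.4],[0,0,-0.2],[0,0,-0.1],[0,0,0],[0,0,0],[0,0,0]], "spin": [0,0,0,0,0.15,0.3,0.4,0.3,0.2,0.1,0]}}

```text
t: 22.38
eef_pos: [523.5, -273.7, 184.6]
tcp_rot: [[0.999, 0.047, -0.001], [0.047, -0.999, 0.0], [-0.001, -0.0, -1.0]]
ft_force: [0.3, -0.3, -3.1]
gripper_width: 0.153
```

{"op": "send_rows", "data": {"grip": [1,1,1,1,1,1,1,1,1,1,1,1,1], "travel": [[0.1,-0.23,0],[0.15,-0.37,0],[0.19,-0.46,0],[0.19,-0.46,0],[0.19,-0.46,0],[0.19,-0.46,0],[0.19,-0.46,0],[0.19,-0.46,0],[0.19,-0.46,0],[0.15,-0.37,0],[0.1,-0.23,0],[0,0,0],[0,0,0]], "spin": [0,0,0,0,0,0,0,0,0,0,0,0,0]}}

```text
t: 24.0
eef_pos: [620.8, -4.3, 184.8]
tcp_rot: [[0.999, 0.047, -0.001], [0.047, -0.999, -0.0], [-0.001, 0.0, -1.0]]
ft_force: [0.3, -0.9, -4.2]
gripper_width: 0.153
```

```bash
python3 snap.py a12 100 260 200 400 60 270 160 400
```

```text
{'t': 24.1, 'eef_pos': [620.805, -4.67, 184.887], 'joints': [-0.119, 0.411, 1.493, -0.0, 1.238, 1.407], 'ft_force': [-0.012, 0.166, -2.655], 'gripper_width': 0.153}
```

View pics/a12.png

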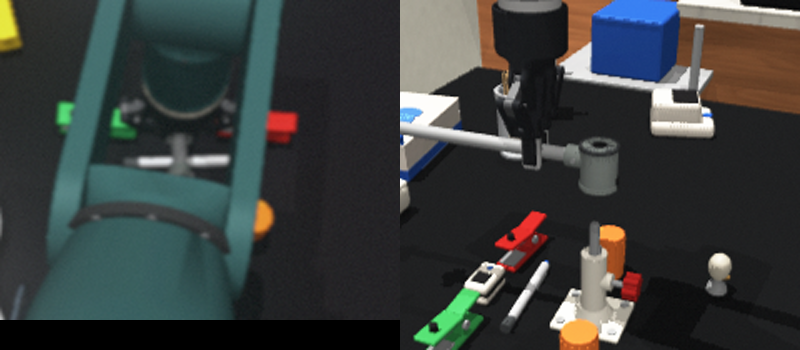

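{"op": "send_rows", "data": {"grip": [1,1,1,1,1,1,1], "travel": [[0,0,0.08],[0,0,0.1],[0,0,0.08],[0,0,0.02],[0,0,0],[0,0,0],[0,0,0]], "spin": [0,0,0,0,0,0,0]}}

```text
t: 24.98
eef_pos: [621.3, -3.8, 168.3]
tcp_rot: [[0.999, 0.047, 0.0], [0.047, -0.999, 0.0], [0.0, -0.0, -1.0]]
ft_force: [0.8, 1.0, -2.8]
gripper_width: 0.153
```

```bash
python3 snap.py a13 0 420 0 560 80 280 220 380; python3 - <<'E'
import numpy as np,cv2
from h import *
c=dict(np.load("/tmp/side.npz"));p=cloud(c);m=masks(c)
im=cv2.resize(c["color"][110:230,240:340,::-1],None,fx=5,fy=5,interpolation=cv2.INTER_CUBIC)
im=cv2.convertScaleAbs(im,alpha=1.3,beta=20)
cv2.imwrite("pics/a13b.png",im)
def box(x0,x1,y0,y1,z0=-20,z1=300): 
    return (p[...,0]>x0)&(p[...,0]<x1)&(p[...,1]>y0)&(p[...,1]<y1)&(p[...,2]>z0)&(p[...,2]<z1)
q=p[box(515,580,-45,30,170,250)];print("hub pts",len(q),np.percentile(q,[2,50,98],axis=0).round(1).tolist())
q=p[box(640,780,-30,50,190,240)&~m["blue"]]
print("tube",len(q)); 
for x in range(640,790,20):
    k=q[abs(q[:,0]-x)<10]
    if len(k):print(x,np.percentile(k[:,1],[2,50,98]).round(1),np.percentile(k[:,2],[2,50,98]).round(1))
k=p[box(570,605,-30,30,190,230)];print("570-605",k.mean(0),np.percentile(k[:,2],[2,98]))
q=p[box(535,560,-25,15,108,150)];print("spigot",len(q),np.percentile(q,[2,50,98],axis=0).round(1).tolist())
E
```

```text
{'t': 25.075, 'eef_pos': [621.247, -3.834, 168.288], 'joints': [-0.117, 0.427, 1.512, 0.0, 1.203, 1.407], 'ft_force': [0.258, -0.28, -2.787], 'gripper_width': 0.153}
hub pts 863 [[524.1, -23.2, 177.2], [543.0, 6.2, 210.2], [577.4, 14.2, 226.4]]
tube 541
640 [-4.9  3.4  5.9] [203.2 211.7 215.5]
660 [-3.6  4.1  6.6] [203.  211.5 216. ]
680 [-3.   4.9  7.8] [202.5 211.7 216.1]
700 [-1.7  5.5  8.5] [202.2 211.3 216.1]
720 [-1.6  6.9  9.5] [202.5 212.1 215.9]
740 [-1.2  7.6 10.2] [201.5 211.6 215.8]
760 [ 0.4  8.3 11.7] [202.  211.4 216.4]
780 [ 3.3  9.  12.2] [202.4 211.9 216. ]
570-605 [585.75894105   1.09431896 211.43904629] [200.2800892  220.04169567]
spigot 108 [[540.2, -8.9, 108.4], [546.2, -3.2, 125.9], [553.4, 0.1, 142.8]]
```

View pics/a13b.png

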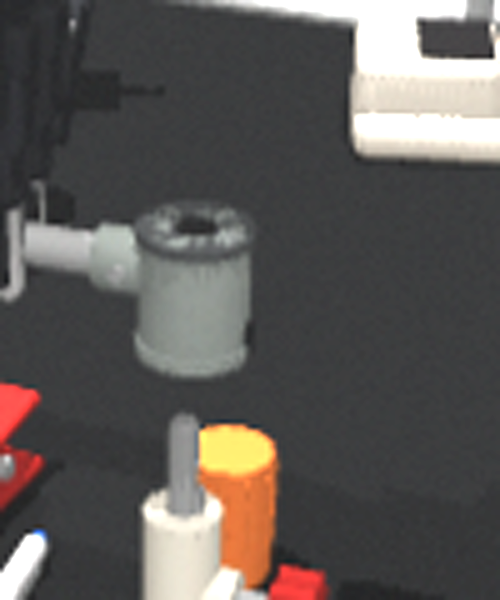

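View pics/a13.png

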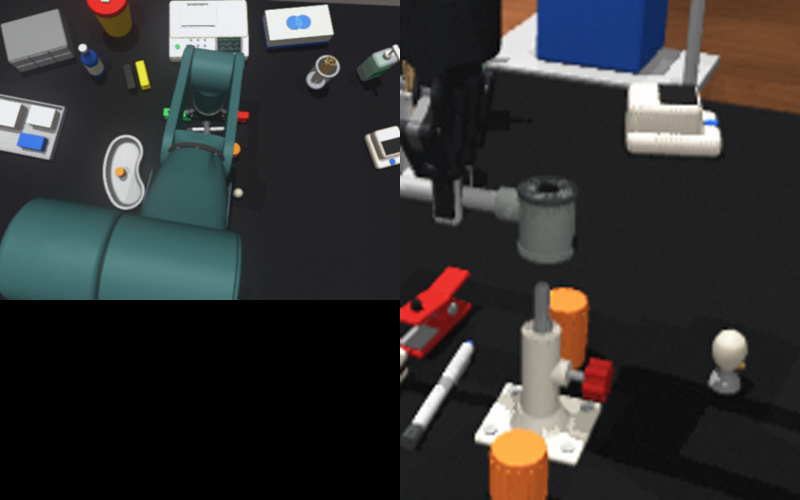

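```bash
cat > align.py <<'E'
import numpy as np,cv2
from scipy.optimize import least_squares
from h import *
c=dict(np.load("/tmp/side.npz"));p=cloud(c);m=masks(c);K=c["K"];E=c["extrinsics"]
def ray(u,v,z):
    d=np.array([(u-K[0,2])/K[0,0],-(v-K[1,2])/K[1,1],-1.])@E[:3,:3].T
    o=E[:3,3];return o+d*(z-o[2])/d[2]
def box(x0,x1,y0,y1,z0,z1): 
    return (p[...,0]>x0)&(p[...,0]<x1)&(p[...,1]>y0)&(p[...,1]<y1)&(p[...,2]>z0)&(p[...,2]<z1)
def cyl(q,r,x0):
    f=lambda s:np.hypot(q[:,0]-s[0],q[:,1]-s[1])-r
    s=least_squares(f,x0,loss="soft_l1",f_scale=1.);return s.x.round(2),len(q),np.median(abs(s.fun)).round(2)
g=(m["S"]<90)
hb=cyl(p[box(515,569,-45,40,182,218)&g],22.5,[547,-8]);print("hub cyl",hb)
co=cyl(p[box(525,570,-45,40,72,97)&g],16,[547,-8]);print("column cyl",co)
print("pin cyl",cyl(p[box(537,560,-30,20,112,139)],6.5,[547,-8]))
# top face height
t=p[box(520,570,-30,14,218,240)&g];print("hub top z",np.percentile(t[:,2],[50,75,90]))
print("bore ray",[ray(278.9,155.1,z)[:2].round(1).tolist() for z in(224,225.3,226.5)],"tip ray",ray(276.4,193.1,142).round(1))
q=p[box(600+40,790,-30,50,198,222)&~m["blue"]]
def axis(s,q=q): # y=a+b x ; z=c+d x ; radius 8
    n=np.array([1,s[1],s[3]]);n/=np.linalg.norm(n);o=np.array([0,s[0],s[2]]);w=q-[700,0,0]-o
    return np.linalg.norm(w-np.outer(w@n,n),axis=1)-8
s=least_squares(axis,[4,0.045,207,0],loss="soft_l1").x;print("tube yaw",np.degrees(s[1]),"pitch",np.degrees(s[3]),"at700",s[0],s[2])
k=p[m["red"]&box(470,520,-40,40,40,90)];print("knob",k.mean(0))
E
python3 align.py
```

```text
hub cyl (array([546.56,  -9.72]), 420, np.float64(0.71))
column cyl (array([548.34,  -8.16]), 166, np.float64(0.6))
pin cyl (array([548.52,  -8.21]), 79, np.float64(0.54))
hub top z [225.48727825 225.91960043 226.2215749 ]
bore ray [[545.6, -9.4], [544.7, -6.8], [543.8, -4.5]] tip ray [548.9  -9.4 142. ]
tube yaw 2.5652975320854563 pitch 0.030430247894161048 at700 -0.5370351081486979 207.71691886835288
knob [497.40576071  -3.06503388  68.01573555]
```

{"op": "send_rows", "data": {"grip": [1,1,1,1,1,1,1,1], "travel": [[0.02,0,0],[0.02,0,0],[0,0,0],[0,0,0],[0,0,0],[0,0,0],[0,0,0],[0,0,0]], "spin": [0,0,0,0,0,0,0,0]}}

```text
t: 26.08
eef_pos: [623.5, -3.7, 168.1]
tcp_rot: [[0.999, 0.047, -0.0], [0.047, -0.999, 0.0], [-0.0, -0.0, -1.0]]
ft_force: [-0.4, 0.3, -3.0]
gripper_width: 0.153
```

```bash
python3 snap.py a14 0 420 0 560 60 420 120 400; python3 align.py; python3 - <<'E'
from rig import *
import numpy as np
for q in ("cap_center","dish_in","boom_hub","spigot_tip"):
    for n in("side","top"):print(q,n,[(round(d["p"],2),np.round(d["point"]).tolist()) for d in spot_point(n,q)])
E
```

```text
{'t': 26.175, 'eef_pos': [623.53, -3.726, 168.099], 'joints': [-0.117, 0.43, 1.506, 0.0, 1.205, 1.407], 'ft_force': [-0.369, -0.782, -3.853], 'gripper_width': 0.153}
hub cyl (array([548.41,  -9.65]), 416, np.float64(0.76))
column cyl (array([548.24,  -8.02]), 168, np.float64(0.68))
pin cyl (array([548.58,  -8.39]), 76, np.float64(0.39))
hub top z [225.26113454 225.7356258  226.08388341]
bore ray [[545.6, -9.4], [544.7, -6.8], [543.8, -4.5]] tip ray [548.9  -9.4 142. ]
tube yaw 2.7201236725392874 pitch 0.08358723813825043 at700 -0.6690669151764619 207.49368690125974
knob [497.43088346  -3.03704213  67.94895671]
cap_center side [(0.92, [527.0, 91.0, 36.0]), (0.78, [466.0, 287.0, 26.0])]
cap_center top [(0.63, [563.0, -107.0, 36.0]), (0.44, [462.0, 284.0, 30.0])]
dish_in side [(0.7, [467.0, 286.0, 1.0]), (0.44, [695.0, -106.0, 2.0])]
dish_in top [(0.85, [468.0, 286.0, -1.0])]
boom_hub side [(0.86, [550.0, -13.0, 174.0])]
boom_hub top []
spigot_tip side [(0.77, [547.0, -6.0, 143.0])]
spigot_tip top []
```

View pics/a14.png

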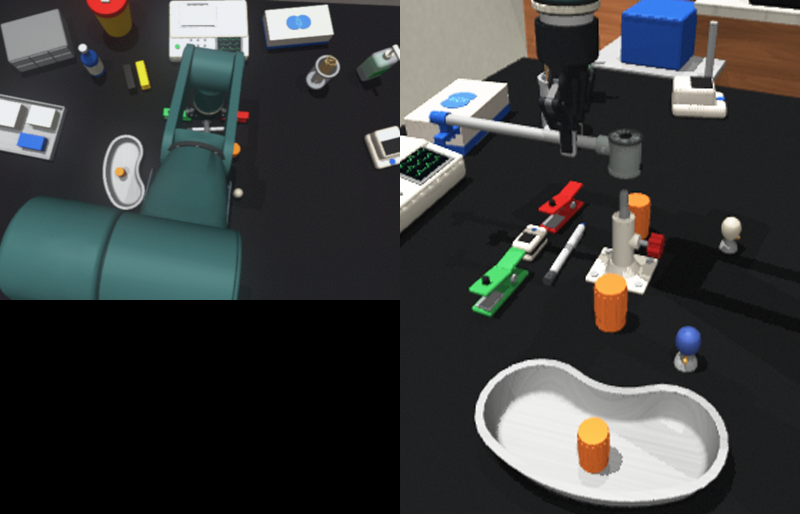

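The last picture shows the hub (side 625,155) directly over the bare spigot (625,205). The tube points away from the red knob, the cap stands in the dish (593,445), and the bystanders are where they were.

```bash
python3 - <<'E'
from rig import *
print(sign_off())
E
```

```text
the job is handed in; nothing more can be done
None
```

I handed the job in at about 26.6 s, with the orange cap upright in the kidney dish and the boom held still over the bare spigot. In the last pictures the dish, the loose caps and the other things on the counter look unmoved.

**Last checks (side camera and its depth readings):**
- **Level and direction:** the boom's pitch was about 0.1°. The tube's yaw was 2.7°, which matches the bracket's 2.7°, pointing straight away from the red knob.
- **Over the spigot:** the hub's axis measured (548.4, −9.7) mm and the column's (548.2, −8.0) mm. The tube's centre line gave y ≈ −7.9 at the hub, so the sideways offset is roughly 1 to 2 mm.
- **Clearance:** the hub's underside is about 33 mm above the spigot tip.
- **Cap and dish:** the cap measured about (466, 287), and the middle of the dish floor about (467, 286), the same as before.

**What disagreed:**
- **First boom grasp:** the finger ends stood about 24 mm higher than the reported tool position suggested, so I caught only the top of the tube. I reopened, went about 20 mm deeper by the camera and gripped again before lifting.
- **Hub over spigot:** hand-picked pixels put the bore about 4 mm off in x before the last 2.4 mm correction, against about 2 mm from the depth fit. I did not pick them again afterwards. The network's less precise points were about 3 mm apart in x and 7 mm in y.
- **Top camera:** the arm hid the hub from it at the end, so only the side camera confirmed the final alignment.

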